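# Clamp an embedded specimen block in the trimming vise with a re-indexing lever

## Task

Get the embedded specimen block ready for trimming: stand it upright on the floor of the vise between the jaws, then close the jaws on it with the black clamping lever until it is held firm, which is when the handle takes about 11 N; its plastic holder would crack at 18 N. The lever's swing is too short for that in one go: at the end of the swing lift it off its serrations, swing it back, let it drop in again and turn on; leave it let down into its serrations and leave the other things on the desk where they are.

Things in the scene. Friction and masses are not known exactly. Their poses are not given: they have to be found in the camera images.
- vise: Small grey cast trimming vise, fixed; base plate 184 mm (y) x 80 mm (x). Origin on the desk at the plate's middle, z up. From +y to -y: back jaw (face at y = +57 to +59.5 mm, set by screws, differs from start to start), floor 12 mm above the desk, moving jaw, cam housing with the lever hub at y = -50 mm. Jaws 50 mm wide, tops 36 mm above the desk.
- seat (a point): Point on the vise floor, 12 mm above the desk, midway between the open jaws (x = 0, y = +38 mm of the vise). A block centred over it with its 30 mm side across the jaws (its y along the vise's y) has at least 3 mm of air to each jaw at the start. Left of the vise stand a clear-walled hood (nearest corner x 0.52, y 0.30 m, 0.53 m high) and a microscope (x 0.22, y 0.37 m, 0.29 m high).
- jaw: Moving jaw; origin in the middle of its clamping face at desk height, axes as the vise's. Turning the cam clockwise (seen from above) drives it to +y of the vise, towards the block, by 7 mm per rad; the block is gripped 9 to 12 mm from fully open. Friction holds it where it is left; turning the meshed lever back opens it again.
- hub_axis (a point): Point on the upright axis of the lever hub, 58 mm above the desk. A grey collar (outer radius 33 mm, top 74 mm above the desk) stands round it, open towards -x of the vise. The lever swings in this opening: seen from the hub it can point up to 0.64 rad either side of the vise's -x. Clockwise from above (end moving from the -y to the +y side) tightens; at either end it strikes the collar hard.
- lever_grip (a point): Point in the middle of the black lever's handle, 76 mm from the hub axis, 78 mm above the desk while the lever is down. The handle is a round bar 14 mm thick, 56 to 97 mm off the axis, rising outwards by 13 degrees, with free room below and beside it.
- lever_end (a point): Point near the outer end of the same handle, 90 mm from the hub axis, 81 mm above the desk while the lever is down. Forces at the handle: pushing it clockwise takes about 6.5 N (at 76 mm) while it moves and the vise runs free (held still, 1 to 3 N less may be read); once the jaw bears on the block, about 0.9 N more for each 10 N of clamping force, rising to the right value within 0.1 to 0.25 rad.
- serrations (a point): Middle of the ring of serrations under the lever's boss, on the hub axis, 48 mm above the desk. Lever and cam have 20 radial serrations each (0.314 rad apart, 3.5 mm deep, about 0.09 rad of play). Let down crest on crest, the lever rests 3.5 mm high and drops in by itself when turned on by up to 0.22 rad, unless something holds it up.
- lever_lift (a joint): Height of the lever above its meshed position, in m: 0 is down in the serrations; above 0.0035 they are clear and the lever swings freely without the cam; 0.009 is the upper stop. A spring and its weight press it down with about 5 N at 0 and 8.5 N at 0.009.
- block_center (a point): Centre of the specimen block, 26 mm above its underside. White plastic holder 40 mm (x) x 30 mm (y) x 26 mm high with an amber resin block 30 mm (x) x 24 mm (y) x 26 mm on top; 0.15 kg; it stands upright on the desk at the vise's right. In the vise the resin stands clear above the jaws; gripped across its 30 mm length the fingers stay clear of both jaws.
- block: The same specimen block; origin in the middle of its underside, x along its 40 mm side, z up. A half turn about z makes no difference.
- stain_bottle_1: Bystander: amber dropper bottle with a black cap, 30 mm across, 74 mm tall, standing behind the vise; origin at the middle of its underside.
- stain_bottle_2: Bystander: amber dropper bottle with a black cap, 30 mm across, 74 mm tall, standing at the right, before the drawer cabinet; origin at the middle of its underside.
- petri_3: Bystander: petri dish with lid, 64 mm across, 11 mm high, lying behind the vise; origin at the middle of its underside.
- petri_4: Bystander: petri dish with lid, 58 mm across, 5 mm high, lying at the right, before the drawer cabinet; origin at the middle of its underside.
- marker_3: Bystander: felt marker lying on the desk, 132 mm long, 11 mm thick; origin at the middle of its underside.
- timer: Bystander: small white timer with three buttons, 64 x 64 x 19 mm, lying at the right near the front edge; origin at the middle of its underside.
Things that resemble listed ones, but are neither listed nor needed, are in the scene too. Leave any red or yellow look-alike of the block alone.

How it is judged (in metres and radians):
At the end, for the whole second after the job is handed in: The block stands upright (within 0.06 rad) on the vise floor (within 3 mm), its middle within 12 mm of the jaws' middle along them and its 30 mm side squarely across them (within 0.08 rad), at rest; the moving jaw presses it with 25 to 130 N; the lever is down in its serrations (within 1.5 mm) (contact force between jaw and block between 25 and 130 N and x of block_center in the frame of vise between -0.012 and 0.012 m and z of block_center in the frame of vise between 0.035 and 0.041 m and angle between block's own z axis and vertical below 0.06 rad and angle between the y axis of block and the y axis of vise, either way round below 0.08 rad and value of joint lever_lift below 0.0015 m and linear speed of block below 0.01 m/s); the robot touches nothing.
It fails at once if The holder is cracked: the moving jaw presses the block with more than 130 N (contact force between jaw and block above 130 N).
It fails at once if A bottle, dish, marker or timer is moved by more than 30 mm (distance of any of stain_bottle_1, stain_bottle_2, petri_3, petri_4, marker_3, timer from where it was at the start of the episode above 0.03 m).
It also fails if it takes over 72 s, if anything falls off the work surface, if the arm or the gripper's body presses on something with over 40 N, if the wrist force passes 120 N, or if a joint passes its speed limit or range.

## Robot

A 7-joint arm with a two-finger parallel gripper is mounted at the origin on a cart in front of the work surface, level with it; the furniture and walls round the work are solid. World frame = base frame: x ahead of the robot, y to its left, z up, the work surface at z = 0. Lengths are in m, angles in degrees, forces in N, time in s.
With the tool pointing down it reaches from about 0.425 to 0.875 m from the base axis. Payload 4.7 kg.
Tool frame: the origin (TCP) lies at the very end of the fingers, on their centre line; the grasp point (between the pads) lies 19 mm behind it; z points along the fingers, y is the line along which they close (so a half turn about z gives the same grasp; the last joint's range is limited). The gripper opens to 87 mm and grips with 3 to 60 N. Pads are 19 mm wide; open, the fingers measure 117 mm over their backs; the gripper's body (75 mm by 190 mm) begins 51 mm behind the grasp point.
Start: joints at [77.355, 18.392, -4.016, 83.108, 1.295, 78.541, -3.26], TCP at [0.151, -0.632, 0.223] pointing down, gripper open.
Joint ranges: [-163.93, 163.93], [-17.29, 119.83], [-79.2, 71.16], [3.27, 140.29], [-89.18, 269.18], [5.43, 117.66], [-154.24, 154.24]. Speed limits (degrees/s): [147.25, 147.25, 180, 180, 180, 180, 180].

## Interface

Orientations are given as [roll, pitch, yaw] about the fixed x, y, z axes, in that order (R = Rz(yaw) Ry(pitch) Rx(roll)).
In Python, from cell import get_obs, eyes, env gives the robot as it stands.
- The arm moves only by the tool servo_tool, never from a script. Its argument "series" is a list that holds one entry, the list of rows, each a list of 7 numbers: the shift along the tool's x, y, z in units of 300 mm (1.0 is 300 mm), then the turn, a rotation vector about the tool's x, y, z in units of pi rad (1.0 is pi rad), then the opening, from 0 (shut) to 1 (fully open). In form: [[[tx, ty, tz, wx, wy, wz, gripper], ...]]. A call has 1 to 12 rows; each row is the pose to reach, as a shift and turn from the pose commanded when the call began, along the tool's axes at that moment, turning the shorter way round; what a row does not reach only later rows make up. A row lasts 1/12 s, in which the tool goes at most 41.7 mm and 7.16 degrees, less where a joint would pass 70% of its speed; a pose out of reach is approached as far as the arm can. A call with a number of a shift or a turn outside -1 to 1 is refused whole. A call with a gripper value outside its range is refused whole. The fingers move at their own pace and stop on an object; "grip_force" is the grip in N (left out, the last holds). Time passes only in rows, so rows that repeat a pose let the fingers close. It gives the time, the measured TCP pose, the force, the opening and the grip force at its end, in the units of the state.
- get_obs(): the state, without advancing time (a new reading comes with each control period).
- eyes.read_camera(name): name is "scene" or "side" or "wrist"; returns a dict with "frame" (480x640x3 uint8, red, green, blue), "depth" (480x640 float32, m along the optical axis (not along the pixel's ray), 0 where there is no reading), "fx", "fy", "cx", "cy" (pixels), "origin" and "rotation" of the camera in the world; the wrist camera has in their place "mount" (4x4, takes a point from camera to tool coordinates, whose origin is the TCP and whose axes are the flange's). Camera axes: x right, y down, z forward; pixel columns grow to the right and rows downward; lengths in m; the calibration is good to about 2 mm. A picture is of the moment at which its call begins: read the wrist's pose just before it.
- env.sign_off(): hands the job in; it is judged then, once.
The state is a dict: "time_s": time; "qpos": joint angles; "joint_velocities": joint speeds; "effort": joint torques, N m; "tool_pos": TCP position; "tool_rot": TCP orientation; "force": force on the tool from outside, world axes, zero at the start; "wrist_torque": the same for the moment, N m; "grip_width": finger opening in m; "grasp_force": force on a finger pad.
Only numpy, scipy, OpenCV 4.12 (cv2) and the standard library are available. Lean on these libraries where they do the work, as an engineer would, in place of code of your own. Each camera call takes 0.05 s, during which the arm holds its last target. There are 200 camera calls.

## Working session

There is one attempt and no reset: what is moved stays moved. The work goes in short steps, Python scripts to look and compute and a tool call to move; the robot and the scene stay as the last step left them, time stands still between calls to the robot, and variables do not carry over. Pictures are saved under pics/ and viewed, at most 10 in all, crops included, and the job is handed in when it is done.

Besides the shell and the picture viewer there is one more tool, called after "Emit:" as name([rows], argument=value, ...), one row to a line, values as JSON. servo_tool: Moves the arm, as the interface text tells. Shifts and turns lie within -1 to 1; 1 stands for 300 mm of shift or pi rad of turn. Its arguments: {"type":"object","properties":{"series":{"type":"array"},"grip_force":{"type":"number"}},"required":["series"]}

```bash
ls; mkdir -p pics
python3 - <<'E'
from cell import get_obs, eyes, env
import cv2,numpy as np,pickle
o=get_obs();print(o)
d={}
for n in ("scene","side"):
    c=eyes.read_camera(n);d[n]=c
    cv2.imwrite(f"pics/{n}0.png",c["frame"][:,:,::-1])
    print(n,c["fx"],c["cx"],c["cy"],c["origin"],c["rotation"])
pickle.dump(d,open("d0.pkl","wb"))
E
```

```text
pics
{'time_s': 0.0, 'qpos': array([77.35544659, 18.44024959, -4.01525588, 83.17544352,  1.29502604,
       78.5409432 , -3.25945206]), 'joint_velocities': array([ 0.00803924,  0.09028247, -0.00704007, -0.09452792,  0.00652166,
       -0.06583947,  0.03604563]), 'effort': array([ 2.00162447e-05, -4.91295218e+01, -4.04400984e-01, -3.12524092e+01,
       -6.40396331e-02,  4.37348220e-02,  2.22692161e-04]), 'tool_pos': array([ 0.15103119, -0.63163373,  0.22144325]), 'tool_rot': array([-1.79888609e+02,  5.89525540e-03,  1.34546125e+01]), 'force': array([ 0.21565311, -0.40174594, -0.35620399]), 'wrist_torque': array([0.00277641, 0.01002318, 0.04998334]), 'grasp_force': 0.0, 'grip_width': 0.08672292934366742}
scene 515.8774265487334 322.5054553240707 242.4481818629741 [-0.13594752  0.36411294  0.81829502] [-130.72697863    0.87686704 -127.61541165]
side 540.1908835118406 334.0099223787619 234.97394425386705 [ 0.21444912 -0.7379311   0.69456697] [-133.81061133   -0.33136871  -27.9189583 ]
```

View pics/scene0.png

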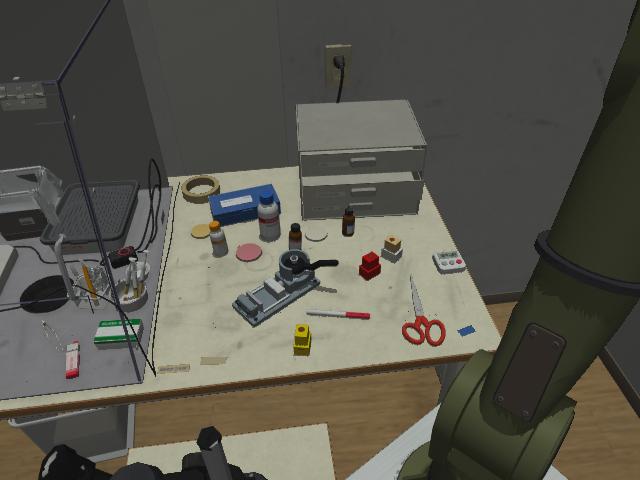

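View pics/side0.png

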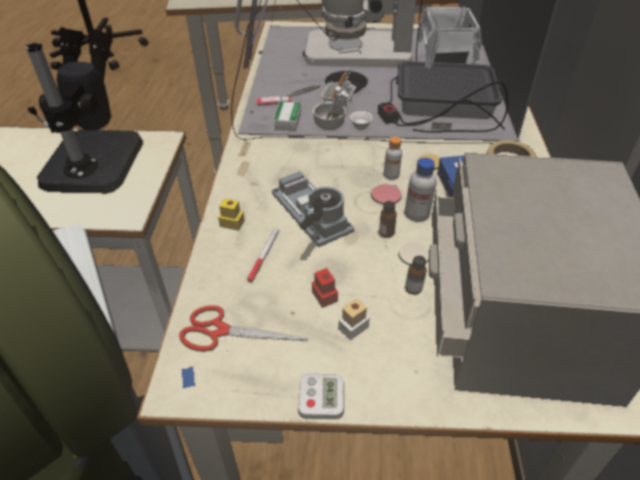

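The scene view shows the vise (about 277,290; lever to the right at 325,264). Candidates for the block:
- white/amber: scene (393,248), side (353,318)
- red: scene (370,265)
- yellow: scene (302,338)

The description fits the white/amber one. I'll check it in a close crop and measure.

```bash
cat > h.py <<'E'
import numpy as np,cv2,pickle
from scipy.spatial.transform import Rotation as R
def pose(c,o=None):
    if "mount" in c:
        T=np.eye(4);T[:3,:3]=R.from_euler("xyz",o["tool_rot"],degrees=True).as_matrix();T[:3,3]=o["tool_pos"]
        M=T@np.array(c["mount"]);return M[:3,:3],M[:3,3]
    return R.from_euler("xyz",c["rotation"],degrees=True).as_matrix(),np.array(c["origin"])
def cloud(c,o=None):
    Rm,t=pose(c,o);v,u=np.mgrid[:480,:640];z=c["depth"]
    P=np.stack([(u-c["cx"])/c["fx"]*z,(v-c["cy"])/c["fy"]*z,z],-1)
    return P@Rm.T+t
def ray(c,u,v,h,o=None):
    Rm,t=pose(c,o);d=Rm@np.array([(u-c["cx"])/c["fx"],(v-c["cy"])/c["fy"],1]);return t+d*(h-t[2])/d[2]
E
python3 - <<'E'
from h import *
d=pickle.load(open("d0.pkl","rb"))
for n,px in (("scene",[(393,248),(302,338),(370,265),(295,258),(335,263),(277,290),(338,315),(348,222),(295,238)]),("side",[(353,308),(325,285),(325,195),(267,255)])):
    c=d[n];P=cloud(c)
    for u,v in px: print(n,u,v,P[v,u].round(3))
s=d["scene"]["frame"][225:335,220:420];q=d["side"]["frame"][160:350,260:400]
a=cv2.resize(s,(800,440),interpolation=3);cv2.imwrite("pics/c1.png",a[:,:,::-1])
cv2.imwrite("pics/c2.png",cv2.resize(q,None,fx=3,fy=3,interpolation=3)[:,:,::-1])
E
```

```text
scene 393 248 [ 0.471 -0.291  0.041]
scene 302 338 [0.386 0.026 0.047]
scene 370 265 [ 0.46  -0.211  0.043]
scene 295 258 [ 0.55  -0.076  0.077]
scene 335 263 [ 0.477 -0.127  0.085]
scene 277 290 [ 0.529 -0.012  0.037]
scene 338 315 [ 0.417 -0.087  0.006]
scene 348 222 [ 0.603 -0.267  0.047]
scene 295 238 [ 0.635 -0.134  0.045]
side 353 308 [ 0.483 -0.301  0.051]
side 325 285 [ 0.469 -0.235  0.044]
side 325 195 [ 0.553 -0.073  0.078]
side 267 255 [ 0.427 -0.09  -0.001]
```

View pics/c1.png

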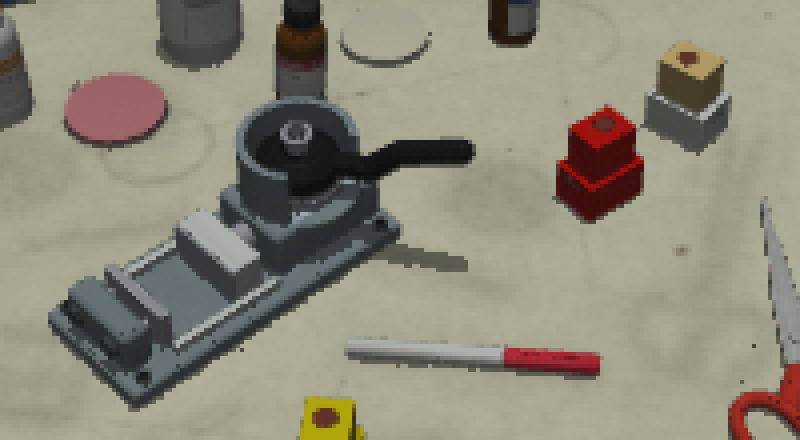

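The crop confirms it: the white holder with amber resin (crop 688,95; scene ~392,249) is the wanted block, and red and yellow are look-alikes.

Run:
```python
from h import *
from cell import get_obs, eyes
d=pickle.load(open("d0.pkl","rb"))
P=cloud(d["side"]).reshape(-1,3);P2=cloud(d["scene"]).reshape(-1,3)
for Q in (P,P2):
    m=(abs(Q[:,2]-.052)<.004)&(np.hypot(Q[:,0]-.48,Q[:,1]+.295)<.035)
    print("resin top",m.sum(),cv2.minAreaRect(Q[m][:,:2].astype(np.float32)))
    m=(abs(Q[:,2]-.074)<.003)&(np.hypot(Q[:,0]-.55,Q[:,1]+.08)<.06)
    x,y=Q[m][:,:2].T;A=np.c_[2*x,2*y,np.ones(len(x))];s=np.linalg.lstsq(A,x*x+y*y,rcond=None)[0]
    print("collar",m.sum(),s[:2],np.sqrt(s[2]+s[0]**2+s[1]**2),cv2.minAreaRect(Q[m][:,:2].astype(np.float32)))
    m=(Q[:,2]>.004)&(Q[:,2]<.05)&(np.hypot(Q[:,0]-.53,Q[:,1]+.03)<.125)&(Q[:,1]>-.13)&(Q[:,0]<.6)
    print("base",m.sum(),cv2.minAreaRect(Q[m][:,:2].astype(np.float32)))
c=eyes.read_camera("wrist");print(np.array(c["mount"]).round(3),c["fx"])
```

```text
resin top 266 ((0.48571303486824036, -0.30025893449783325), (0.031437989324331284, 0.025093957781791687), 13.487265586853027)
collar 189 [ 0.54639288 -0.07755335] 0.031972528067010605 ((0.5495942234992981, -0.0868336409330368), (0.09603776782751083, 0.06250380724668503), 65.87727355957031)
base 2496 ((0.5001305937767029, -0.026251621544361115), (0.17968834936618805, 0.18551020324230194), 4.254980087280273)
resin top 108 ((0.48324596881866455, -0.3007572293281555), (0.03240030258893967, 0.027626410126686096), 13.388691902160645)
collar 169 [ 0.5414135  -0.07769218] 0.035296005865444256 ((0.5465316772460938, -0.08379951119422913), (0.08761590719223022, 0.06612860411405563), 63.69471740722656)
base 2544 ((0.5076164603233337, -0.02671007066965103), (0.18594218790531158, 0.19946104288101196), 0.6875886917114258)
[[ 0.    -0.965 -0.261  0.073]
 [ 1.     0.001 -0.001 -0.   ]
 [ 0.001 -0.261  0.965 -0.163]
 [ 0.     0.     0.     1.   ]] 417.90173448372104
```

View pics/c2.png

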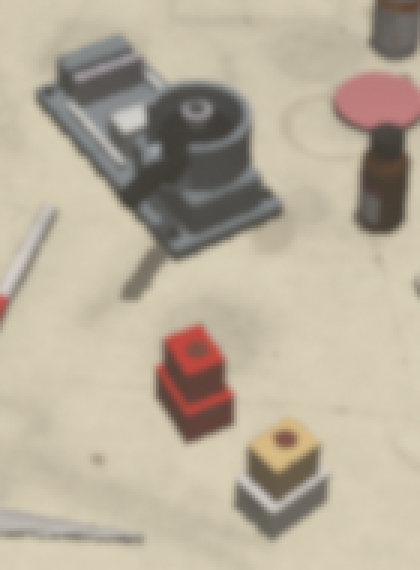

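Emit:
servo_tool([
  [[0.2, -0.12, 0, 0, 0, -0.07, 1], [0.4, -0.25, 0, 0, 0, -0.15, 1], [0.6, -0.37, 0, 0, 0, -0.22, 1], [0.67, -0.41, 0, 0, 0, -0.25, 1], [0.67, -0.41, 0, 0, 0, -0.25, 1], [0.67, -0.41, 0, 0, 0, -0.25, 1], [0.67, -0.41, 0, 0, 0, -0.25, 1]],
])

```text
time_s: 0.73
tool_pos: [0.3249, -0.4594, 0.2228]
tool_rot: [179.9, -0.2, 59.4]
force: [0.6, -0.1, 0.2]
grip_width: 0.087
grasp_force: 0.0
```

Emit:
servo_tool([
  [[0.2, 0.05, 0, 0, 0, -0.04, 1], [0.4, 0.1, 0, 0, 0, -0.08, 1], [0.6, 0.15, 0, 0, 0, -0.12, 1], [0.76, 0.19, 0, 0, 0, -0.16, 1], [0.76, 0.19, 0, 0, 0, -0.2, 1], [0.76, 0.19, 0, 0, 0, -0.24, 1], [0.76, 0.19, 0, 0, 0, -0.25, 1], [0.76, 0.19, 0, 0, 0, -0.25, 1], [0.76, 0.19, 0, 0, 0, -0.25, 1], [0.76, 0.19, 0, 0, 0, -0.25, 1]],
])

```text
time_s: 1.57
tool_pos: [0.4848, -0.3027, 0.2222]
tool_rot: [-179.9, 0.0, 103.2]
force: [-0.0, -0.1, 0.8]
grip_width: 0.0869
grasp_force: 0.0
```

Run:
```python
from h import *
from cell import get_obs, eyes
o=get_obs();c=eyes.read_camera("wrist");pickle.dump((o,c),open("w1.pkl","wb"))
print(o["time_s"],o["qpos"],o["tool_pos"],o["tool_rot"])
cv2.imwrite("pics/w1.png",c["frame"][:,:,::-1])
Q=cloud(c,o);F=Q.reshape(-1,3)
m=(abs(F[:,2]-.052)<.004)&(np.hypot(F[:,0]-.485,F[:,1]+.30)<.03)
print(m.sum(),F[m].mean(0),cv2.minAreaRect(F[m][:,:2].astype(np.float32)))
```

```text
1.5667 [ 55.35035748  10.87001375 -29.51399815  93.7540164    5.52140898
  76.86059037  38.26135332] [ 0.48479541 -0.30270151  0.22221744] [-1.79938219e+02  8.46090340e-03  1.03245147e+02]
1068 [ 0.48655126 -0.29818152  0.05241573] ((0.48669469356536865, -0.29847991466522217), (0.029499439522624016, 0.02379819005727768), 12.903396606445312)
```

View pics/w1.png

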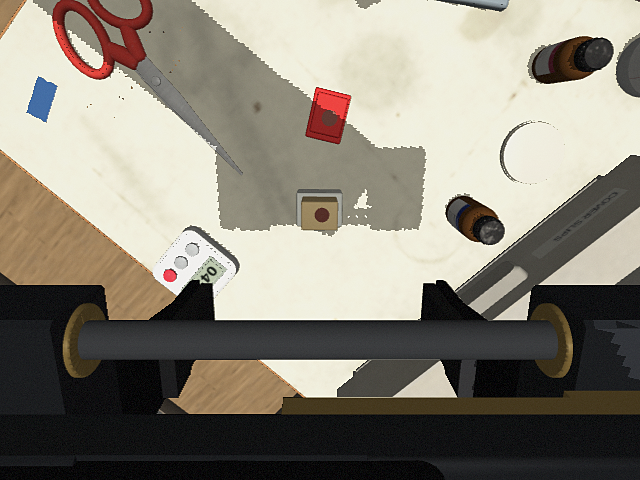

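The crop centre (320,210) is the white/amber block. Its resin top measures 29.5 x 23.8 mm at z 0.052, as specified; red is at (328,115). Descending, with the tips kept above the wider holder.

Emit:
servo_tool([
  [[0.013, 0.009, 0.13, 0, 0, 0, 1], [0.013, 0.009, 0.26, 0, 0, 0, 1], [0.013, 0.009, 0.39, 0, 0, 0, 1], [0.013, 0.009, 0.5, 0, 0, 0, 1], [0.013, 0.009, 0.58, 0, 0, 0, 1], [0.013, 0.009, 0.62, 0, 0, 0, 1], [0.013, 0.009, 0.645, 0, 0, 0, 1], [0.013, 0.009, 0.645, 0, 0, 0, 0.8], [0.013, 0.009, 0.645, 0, 0, 0, 0.3], [0.013, 0.009, 0.645, 0, 0, 0, 0.2], [0.013, 0.009, 0.645, 0, 0, 0, 0.2], [0.013, 0.009, 0.645, 0, 0, 0, 0.2]],
], grip_force=25)

```text
time_s: 2.62
tool_pos: [0.4885, -0.2975, 0.0304]
tool_rot: [179.9, 0.1, 103.5]
force: [-0.4, -0.5, -0.3]
grip_width: 0.0613
grasp_force: 0.0
```

Emit:
servo_tool([
  [[0, 0, 0.006, 0, 0, 0, 0], [0, 0, 0.006, 0, 0, 0, 0], [0, 0, 0.006, 0, 0, 0, 0], [0, 0, 0.006, 0, 0, 0, 0], [0, 0, 0.006, 0, 0, 0, 0], [0, 0, 0.006, 0, 0, 0, 0], [0, 0, 0.006, 0, 0, 0, 0]],
])

```text
time_s: 3.2
tool_pos: [0.4873, -0.297, 0.0272]
tool_rot: [-180.0, -0.0, 103.4]
force: [-0.6, -0.0, 0.3]
grip_width: 0.0297
grasp_force: 25.0
```

Emit:
servo_tool([
  [[0, 0, -0.1, 0, 0, 0, 0], [0, 0, -0.22, 0, 0, 0, 0], [0.05, 0.02, -0.35, 0, 0, 0, 0], [0.15, 0.07, -0.47, 0, 0, 0, 0], [0.27, 0.12, -0.55, 0, 0, 0, 0], [0.4, 0.17, -0.62, 0, 0, 0, 0], [0.52, 0.22, -0.645, 0, 0, 0, 0], [0.59, 0.25, -0.645, 0, 0, 0, 0], [0.613, 0.26, -0.645, 0, 0, 0, 0], [0.613, 0.26, -0.645, 0, 0, 0, 0], [0.613, 0.26, -0.645, 0, 0, 0, 0]],
])

```text
time_s: 4.12
tool_pos: [0.5206, -0.0997, 0.2204]
tool_rot: [-180.0, 0.0, 103.5]
force: [0.2, -0.4, -1.5]
grip_width: 0.0297
grasp_force: 25.0
```

Run:
```python
from h import *
from cell import get_obs, eyes
o=get_obs();c=eyes.read_camera("wrist");pickle.dump((o,c),open("w2.pkl","wb"))
print(o["time_s"],o["qpos"],o["tool_pos"],o["tool_rot"],o["grip_width"])
cv2.imwrite("pics/w2.png",c["frame"][:,:,::-1])
```

```text
4.1167 [ 43.67599396   6.2248248  -38.0131493   99.19017695   3.99263805
  75.95259727  18.40210295] [ 0.52055013 -0.0996668   0.22040917] [-1.79964972e+02  3.45694150e-02  1.03547037e+02] 0.029718776493046713
```

View pics/w2.png

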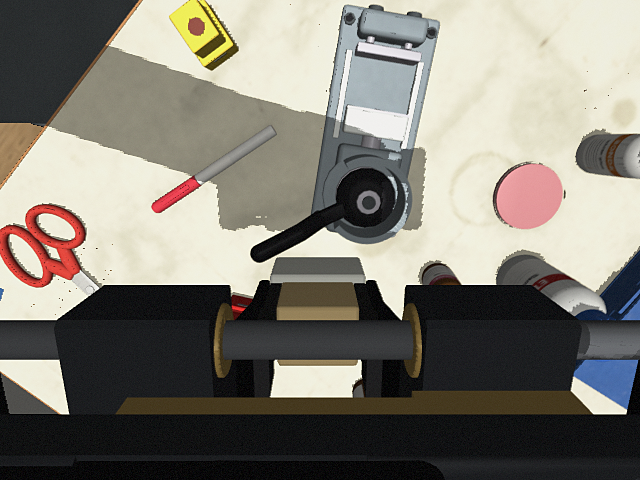

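The wrist picture shows the vise from above: back jaw at (390,25), moving jaw (375,125), hub nut (368,203), and the lever end pointing lower left at (262,253). The held block is at (318,290).

Run:
```python
from h import *
o,c=pickle.load(open("w2.pkl","rb"))
Q=cloud(c,o)
for u,v in [(330,60),(375,85),(390,30),(375,125),(368,203),(262,252),(300,230),(250,100),(428,100)]: print(u,v,Q[v,u].round(4))
S=Q[:262,300:450].reshape(-1,3)
m=(S[:,2]>.004)&(S[:,2]<.047)
r=cv2.minAreaRect(S[m][:,:2].astype(np.float32));print("plate",m.sum(),r)
h,e=np.histogram(S[:,2],bins=np.arange(0,.09,.002));print([(round(a,3),b) for a,b in zip(e,h) if b>60])
# collar ring
m=(abs(S[:,2]-.074)<.0025);x,y=S[m][:,:2].T
A=np.c_[2*x,2*y,np.ones(len(x))];s=np.linalg.lstsq(A,x*x+y*y,rcond=None)[0];print("collar",m.sum(),s[:2],np.sqrt(s[2]+s[0]**2+s[1]**2))
# jaw tops
for sl in ((slice(0,75),slice(340,440)),(slice(95,160),slice(330,425))):
    T=Q[sl].reshape(-1,3);m=abs(T[:,2]-.036)<.003;print("jaw",m.sum(),T[m].mean(0),cv2.minAreaRect(T[m][:,:2].astype(np.float32)))
# lever
S=Q[150:275,230:400].reshape(-1,3);f=c["frame"][150:275,230:400].reshape(-1,3)
m=(S[:,2]>.06)&(f.max(1)<60)&(np.hypot(S[:,0]-s[0],S[:,1]-s[1])>.05)
L=S[m];print("lever",m.sum(),L.mean(0),np.arctan2(*(L.mean(0)-[s[0],s[1],0])[1::-1])*57.3,L[np.argmax(np.hypot(L[:,0]-s[0],L[:,1]-s[1]))])
```

```text
330 60 [ 5.024e-01  2.750e-02 -1.000e-04]
375 85 [0.5436 0.0155 0.0137]
390 30 [0.5417 0.053  0.0367]
375 125 [ 0.5492 -0.0163  0.0372]
368 203 [ 0.5537 -0.0723  0.0796]
262 252 [ 0.4862 -0.1247  0.0877]
300 230 [ 0.5098 -0.1039  0.0796]
250 100 [ 4.427e-01 -2.020e-02  4.000e-04]
428 100 [0.593  0.0161 0.0008]
plate 16138 ((0.5377992987632751, -0.019100241363048553), (0.10498742759227753, 0.18340051174163818), 4.779351234436035)
[(np.float64(0.0), np.int64(12501)), (np.float64(0.002), np.int64(712)), (np.float64(0.008), np.int64(87)), (np.float64(0.01), np.int64(1963)), (np.float64(0.012), np.int64(5397)), (np.float64(0.014), np.int64(494)), (np.float64(0.016), np.int64(626)), (np.float64(0.018), np.int64(611)), (np.float64(0.02), np.int64(70)), (np.float64(0.024), np.int64(72)), (np.float64(0.026), np.int64(107)), (np.float64(0.028), np.int64(170)), (np.float64(0.03), np.int64(202)), (np.float64(0.032), np.int64(259)), (np.float64(0.034), np.int64(945)), (np.float64(0.036), np.int64(2747)), (np.float64(0.038), np.int64(1043)), (np.float64(0.04), np.int64(1030)), (np.float64(0.042), 
[... 425 characters left out ...]
.int64(799)), (np.float64(0.068), np.int64(130)), (np.float64(0.07), np.int64(151)), (np.float64(0.072), np.int64(1016)), (np.float64(0.074), np.int64(372)), (np.float64(0.076), np.int64(285)), (np.float64(0.078), np.int64(233))]
collar 1468 [ 0.54813183 -0.07368843] 0.03391531850065736
jaw 2386 [0.54379745 0.0516052  0.03688461] ((0.5440776944160461, 0.05235062539577484), (0.051847491413354874, 0.03463834896683693), 3.9393937587738037)
jaw 1972 [ 0.54905649 -0.01707108  0.03642553] ((0.5501407384872437, -0.025519585236907005), (0.05146387964487076, 0.0433877557516098), 4.902569770812988)
lever 944 [ 0.4952818  -0.11597827  0.08881475] -141.3441149000864 [ 0.47966095 -0.1320016   0.08482036]
```

Run:
```python
from h import *
o,c=pickle.load(open("w2.pkl","rb"))
Q=cloud(c,o)
def edge(T,ax,far,sgn,lo,hi,n=20):
    # boundary along ax as function of other axis
    o_=1-ax;b=np.linspace(lo,hi,n+1);pts=[]
    for a,e in zip(b[:-1],b[1:]):
        m=(T[:,o_]>=a)&(T[:,o_]<e)
        if m.sum()>3: pts.append(((a+e)/2,np.max(sgn*T[m][:,ax])*sgn))
    p=np.array(pts);k=np.polyfit(p[:,0],p[:,1],1)
    g=abs(np.polyval(k,p[:,0])-p[:,1])<.002
    k=np.polyfit(p[g,0],p[g,1],1);return k,g.sum(),len(p)
B=Q[0:90,330:440].reshape(-1,3);B=B[(B[:,2]>.033)&(B[:,2]<.044)]
M=Q[90:160,325:425].reshape(-1,3);M=M[(M[:,2]>.033)&(M[:,2]<.040)]
for n,T,s in (("back inner",B,-1),("mov inner",M,1)):
    k,a,b=edge(T,1,0,s,.525,.566);print(n,np.degrees(np.arctan(k[0])),"y at .545",np.polyval(k,.545),a,b)
for n,T in (("back",B),("mov",M)):
    kl,_,_=edge(T,0,0,-1,T[:,1].min(),T[:,1].max(),8);kr,_,_=edge(T,0,0,1,T[:,1].min(),T[:,1].max(),8)
    y=np.median(T[:,1]);print(n,"x edges",np.polyval(kl,y),np.polyval(kr,y),"at y",y)
S=Q[:262,290:460].reshape(-1,3);S=S[(S[:,2]>.007)&(S[:,2]<.016)]
for s in (-1,1):
    k,a,b=edge(S,0,0,s,-.08,.06,28);print("plate",s,-np.degrees(np.arctan(k[0])),np.polyval(k,[-.05,0,.05]),a,b)
```

```text
back inner 4.637956271634869 y at .545 0.03547214075806504 20 20
mov inner 4.418343964653379 y at .545 -0.00449517397482295 20 20
back x edges 0.5185985867380559 0.5692471200315006 at y 0.05329066583564658
mov x edges 0.5247903120879411 0.7300488018417146 at y -0.01701892779418159
plate -1 4.707231250878763 [0.51242964 0.50831253 0.50419543] 28 28
plate 1 -86.5876542517862 [-0.54505341  0.2934903   1.132034  ] 1 28<stdin>:12: RankWarning: Polyfit may be poorly conditioned
<stdin>:12: RankWarning: Polyfit may be poorly conditioned
```

Emit:
servo_tool([
  [[0.07, 0.03, 0, 0, 0, 0.01, 0], [0.17, 0.08, 0.02, 0, 0, 0.025, 0], [0.28, 0.14, 0.1, 0, 0, 0.04, 0], [0.34, 0.17, 0.2, 0, 0, 0.05, 0], [0.357, 0.177, 0.31, 0, 0, 0.05, 0], [0.357, 0.177, 0.4, 0, 0, 0.05, 0], [0.357, 0.177, 0.46, 0, 0, 0.05, 0], [0.357, 0.177, 0.48, 0, 0, 0.05, 0], [0.357, 0.177, 0.48, 0, 0, 0.05, 0], [0.357, 0.177, 0.48, 0, 0, 0.05, 0]],
])

```text
time_s: 5.0
tool_pos: [0.548, 0.0154, 0.0771]
tool_rot: [180.0, -0.0, 94.3]
force: [0.6, 0.2, -1.1]
grip_width: 0.0299
grasp_force: 25.0
```

Run:
```python
from h import *
from cell import get_obs, eyes
o=get_obs();c=eyes.read_camera("wrist");pickle.dump((o,c),open("w3.pkl","wb"))
s=eyes.read_camera("side");q=eyes.read_camera("scene")
print(o["time_s"],o["qpos"].round(1),o["tool_pos"],o["tool_rot"])
a=cv2.resize(s["frame"][120:270,240:400],(480,450),interpolation=3);b=cv2.resize(c["frame"][:,120:520],(320,384));
im=np.zeros((450,800,3),np.uint8);im[:,:480]=a;im[:384,480:]=b
cv2.imwrite("pics/w3.png",im[:,:,::-1])
```

```text
5.0 [ 31.5  17.4 -41.  106.2  13.   61.1 -10.2] [0.54795974 0.01543076 0.07708899] [ 1.79986277e+02 -3.25047507e-04  9.43336831e+01]
```

View pics/w3.png

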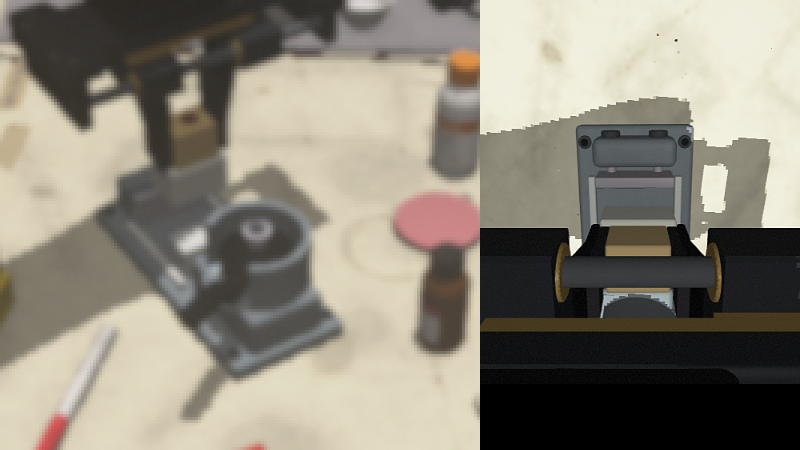

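The left pane shows the block held over the gap. The right pane shows the holder centred between the jaw sides (x 637 against jaw edges 595–678). Lowering it now.

Emit:
servo_tool([
  [[0.002, -0.002, 0.03, 0, 0, 0, 0], [0.003, -0.003, 0.06, 0, 0, 0, 0], [0.003, -0.003, 0.085, 0, 0, 0, 0], [0.003, -0.003, 0.105, 0, 0, 0, 0], [0.003, -0.003, 0.115, 0, 0, 0, 0], [0.003, -0.003, 0.12, 0, 0, 0, 0], [0.003, -0.003, 0.122, 0, 0, 0, 0], [0.003, -0.003, 0.122, 0, 0, 0, 0]],
])

```text
time_s: 5.82
tool_pos: [0.5466, 0.0175, 0.0401]
tool_rot: [180.0, -0.0, 94.5]
force: [1.0, -0.1, -1.7]
grip_width: 0.0298
grasp_force: 25.0
```

Emit:
servo_tool([
  [[0, 0, 0.003, 0, 0, 0, 0], [0, 0, 0.005, 0, 0, 0, 0], [0, 0, 0.005, 0, 0, 0, 0]],
])

```text
time_s: 6.07
tool_pos: [0.5469, 0.0175, 0.0392]
tool_rot: [180.0, 0.0, 94.5]
force: [-0.5, -0.0, 2.2]
grip_width: 0.0297
grasp_force: 25.0
```

Emit:
servo_tool([
  [[0, 0, 0, 0, 0, 0, 0.6], [0, 0, 0, 0, 0, 0, 0.6], [0, 0, 0, 0, 0, 0, 0.6], [0, 0, 0, 0, 0, 0, 0.6], [0, 0, -0.05, 0, 0, 0, 0.6], [0, 0, -0.15, 0, 0, 0, 0.6], [0, 0, -0.25, 0, 0, 0, 0.6], [0, 0, -0.33, 0, 0, 0, 0.6], [0, 0, -0.35, 0, 0, 0, 0.6], [0, 0, -0.35, 0, 0, 0, 0.6]],
])

```text
time_s: 6.9
tool_pos: [0.548, 0.0175, 0.1458]
tool_rot: [179.8, 0.1, 94.4]
force: [0.3, -0.1, -1.0]
grip_width: 0.0521
grasp_force: 0.0
```

Emit:
servo_tool([
  [[-0.1, -0.05, 0, 0, 0, 0.03, 0.6], [-0.22, -0.1, 0, 0, 0, 0.07, 0.6], [-0.33, -0.16, 0, 0, 0, 0.11, 0.6], [-0.42, -0.2, 0, 0, 0, 0.15, 0.6], [-0.439, -0.211, 0, 0, 0, 0.19, 0.6], [-0.439, -0.211, 0, 0, 0, 0.23, 0.6], [-0.439, -0.211, 0, 0, 0, 0.27, 0.6], [-0.439, -0.211, 0, 0, 0, 0.3, 0.6], [-0.439, -0.211, 0, 0, 0, 0.314, 0.6], [-0.439, -0.211, 0, 0, 0, 0.314, 0.6], [-0.439, -0.211, 0, 0, 0, 0.314, 0.6]],
])

```text
time_s: 7.82
tool_pos: [0.4927, -0.1186, 0.1422]
tool_rot: [-179.9, 0.1, 38.0]
force: [0.7, 0.5, -0.1]
grip_width: 0.0524
grasp_force: 0.0
```

Run:
```python
from h import *
from cell import get_obs, eyes
o=get_obs();c=eyes.read_camera("wrist");pickle.dump((o,c),open("w4.pkl","wb"))
s=eyes.read_camera("side");q=eyes.read_camera("scene");pickle.dump((s,q),open("d4.pkl","wb"))
print(o["time_s"],o["qpos"].round(1),o["tool_pos"],o["tool_rot"],o["force"])
a=cv2.resize(q["frame"][235:325,225:345],(480,360),interpolation=3);b=cv2.resize(c["frame"][:,120:520],(320,384));
im=np.zeros((450,800,3),np.uint8);im[:360,:480]=a;im[:384,480:]=b
cv2.imwrite("pics/w4.png",im[:,:,::-1])
Q=cloud(c,o).reshape(-1,3);f=c["frame"].reshape(-1,3);H=np.array([.5541,-.0720])
r=np.hypot(*(Q[:,:2]-H).T)
m=(Q[:,2]>.07)&(Q[:,2]<.1)&(f.max(1)<70)&(r>.06)&(r<.1)
if m.sum(): print(m.sum(),Q[m].mean(0),np.degrees(np.arctan2(*(Q[m].mean(0)[:2]-H)[::-1])))
# block resin
F=cloud(q).reshape(-1,3)
for F in (Q,F,cloud(s).reshape(-1,3)):
    m=(abs(F[:,2]-.064)<.004)&(np.hypot(F[:,0]-.547,F[:,1]-.0157)<.028)
    if m.sum()>20: print("resin",m.sum(),F[m].mean(0),cv2.minAreaRect(F[m][:,:2].astype(np.float32)))
```

```text
7.8167 [ 41.6   6.3 -32.7 108.    3.7  66.8 -44.4] [ 0.4926725  -0.11863315  0.14219897] [-1.79886961e+02  7.91901922e-02  3.80185508e+01] [ 0.65295001  0.51912646 -0.11650264]
1478 [ 0.49448115 -0.11933466  0.08390574] -141.55202452571584
resin 2635 [0.54715953 0.01415935 0.06451471] ((0.5483672618865967, 0.0157718937844038), (0.03006662428379059, 0.024556607007980347), 4.118412971496582)
resin 138 [0.54406451 0.01524807 0.06405212] ((0.5449459552764893, 0.014392689801752567), (0.03185778111219406, 0.025582872331142426), 3.4639768600463867)
resin 132 [0.5473537  0.01310138 0.06290688] ((0.5479521155357361, 0.01413209643214941), (0.030774379149079323, 0.02434026077389717), 3.3624074459075928)
```

View pics/w4.png

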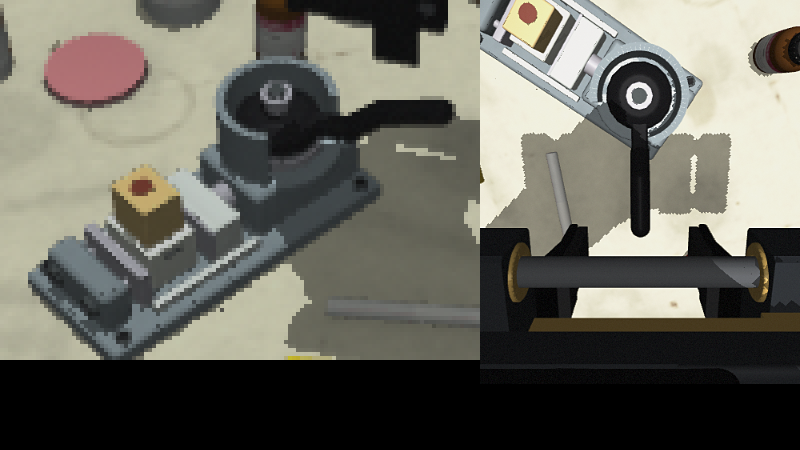

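Left pane: the block stands square between the jaws. Its resin top measures 0.0645 m at 4.1° against a vise yaw of 4.6°. Right pane: the lever (640,180) lies centred between the fingers. Descending and gripping the handle.

Emit:
servo_tool([
  [[0.004, 0.003, 0.08, 0, 0, 0, 0.5], [0.004, 0.003, 0.17, 0, 0, 0, 0.4], [0.004, 0.003, 0.23, 0, 0, 0, 0.4], [0.004, 0.003, 0.265, 0, 0, 0, 0.35], [0.004, 0.003, 0.277, 0, 0, 0, 0.2], [0.004, 0.003, 0.277, 0, 0, 0, 0], [0.004, 0.003, 0.277, 0, 0, 0, 0], [0.004, 0.003, 0.277, 0, 0, 0, 0], [0.004, 0.003, 0.277, 0, 0, 0, 0], [0.004, 0.003, 0.277, 0, 0, 0, 0]],
], grip_force=25)

```text
time_s: 8.8
tool_pos: [0.4958, -0.1187, 0.0616]
tool_rot: [179.9, -0.0, 38.0]
force: [-1.6, 1.6, 2.3]
grip_width: 0.0131
grasp_force: 25.0
```

Emit:
servo_tool([
  [[0.0003, -0.0127, 0, 0, 0, 0.0159, 0], [0.0013, -0.0253, 0, 0, 0, 0.0318, 0], [0.0028, -0.0379, 0, 0, 0, 0.0477, 0], [0.005, -0.0503, 0, 0, 0, 0.0637, 0], [0.008, -0.0627, 0, 0, 0, 0.0796, 0], [0.0113, -0.0749, 0, 0, 0, 0.0955, 0], [0.0113, -0.0749, 0, 0, 0, 0.0955, 0]],
])

```text
time_s: 9.38
tool_pos: [0.4849, -0.1002, 0.0616]
tool_rot: [179.8, -0.1, 20.7]
force: [0.3, -3.3, 1.6]
grip_width: 0.0134
grasp_force: 25.0
```

```bash
cat > f.py <<'E'
from h import *
from cell import get_obs
o=get_obs();H=np.array([.5541,-.0720]);p=o["tool_pos"]-np.r_[H,0];th=np.arctan2(p[1],p[0])
t=np.array([np.sin(th),-np.cos(th)])  # clockwise tangent
rel=(th-np.radians(184.6)+np.pi)%(2*np.pi)-np.pi
f=o["force"]
print("t",round(o["time_s"],2),"rel",round(rel,3),"r",np.hypot(*p[:2]).round(4),"z",p[2].round(4),"yawerr",round(float((o["tool_rot"][2]+180-np.degrees(th)+180)%360-180),2),"Ft(resist)",round(-(f[:2]@t),2),"Fr",round(f[:2]@p[:2]/np.hypot(*p[:2]),2),"Fz",f[2].round(2),"Mz",o["wrist_torque"].round(2),"q",o["qpos"].round(0),"rot",o["tool_rot"].round(1),"w",o["grip_width"],flush=True)
E
python3 f.py
```

```text
t 9.38 rel 0.306 r 0.0747 z 0.0616 yawerr -1.44 Ft(resist) 3.21 Fr 0.97 Fz 1.58 Mz [-0.69 -0.06  0.23] q [ 38.  10. -31. 114.   6.  57. -66.] rot [ 1.798e+02 -1.000e-01  2.070e+01] w 0.013438988430104392
```

Emit:
servo_tool([
  [[0.0013, -0.0253, 0, 0, 0, 0.0318, 0], [0.005, -0.0503, 0, 0, 0, 0.0637, 0], [0.0113, -0.0749, 0, 0, 0, 0.0955, 0], [0.02, -0.0986, 0, 0, 0, 0.1273, 0], [0.031, -0.1214, 0, 0, 0, 0.1592, 0], [0.0442, -0.143, 0, 0, 0, 0.191, 0], [0.0596, -0.1632, 0, 0, 0, 0.2228, 0], [0.0768, -0.1817, 0, 0, 0, 0.2546, 0], [0.0768, -0.1817, 0, 0, 0, 0.2546, 0]],
])

```text
time_s: 10.13
tool_pos: [0.4863, -0.041, 0.0614]
tool_rot: [179.8, -0.1, -25.2]
force: [-2.4, -5.1, 6.7]
grip_width: 0.0135
grasp_force: 25.0
```

```bash
python3 f.py
```

```text
t 10.13 rel -0.509 r 0.0745 z 0.0614 yawerr -0.71 Ft(resist) 5.67 Fr 0.08 Fz 6.65 Mz [-0.86  0.62 -0.04] q [  30.    9.  -30.  115.    6.   57. -118.] rot [ 1.798e+02 -1.000e-01 -2.520e+01] w 0.013510161071061079
```

Emit:
servo_tool([
  [[0, 0.008, 0, 0, 0, -0.01, 0], [0, 0.008, -0.008, 0, 0, -0.01, 0], [0, 0.008, -0.016, 0, 0, -0.01, 0], [0, 0.008, -0.023, 0, 0, -0.01, 0], [0, 0.008, -0.023, 0, 0, -0.01, 0], [0, 0.008, -0.023, 0, 0, -0.01, 0]],
])

```text
time_s: 10.63
tool_pos: [0.4855, -0.0429, 0.0672]
tool_rot: [180.0, -0.1, -23.3]
force: [4.2, -4.6, -7.1]
grip_width: 0.0131
grasp_force: 25.0
```

```bash
python3 f.py
```

```text
t 10.63 rel -0.481 r 0.0745 z 0.0672 yawerr -0.36 Ft(resist) 2.54 Fr -5.69 Fz -7.09 Mz [-0.97 -0.71 -0.19] q [  30.    9.  -30.  115.    5.   57. -116.] rot [ 1.80e+02 -1.00e-01 -2.33e+01] w 0.013077933310482414
```

Emit:
servo_tool([
  [[0.0013, 0.0253, 0, 0, 0, -0.0318, 0], [0.005, 0.0503, 0, 0, 0, -0.0637, 0], [0.0113, 0.0749, 0, 0, 0, -0.0955, 0], [0.02, 0.0986, 0, 0, 0, -0.1273, 0], [0.031, 0.1214, 0, 0, 0, -0.1592, 0], [0.0442, 0.143, 0, 0, 0, -0.191, 0], [0.0596, 0.1632, 0, 0, 0, -0.2228, 0], [0.0768, 0.1817, 0, 0, 0, -0.2546, 0], [0.0958, 0.1984, 0, 0, 0, -0.2865, 0], [0.108, 0.2075, 0, 0, 0, -0.3056, 0], [0.108, 0.2075, 0, 0, 0, -0.3056, 0], [0.108, 0.2075, 0, 0, 0, -0.3056, 0]],
])

```text
time_s: 11.63
tool_pos: [0.4902, -0.1108, 0.0669]
tool_rot: [-179.9, -0.0, 31.6]
force: [3.6, 0.2, -7.6]
grip_width: 0.0128
grasp_force: 25.0
```

```bash
python3 f.py
```

```text
t 11.63 rel 0.465 r 0.0747 z 0.0669 yawerr 0.38 Ft(resist) 1.66 Fr -3.15 Fz -7.64 Mz [ 0.02 -0.62 -0.05] q [ 39.  11. -32. 113.   7.  58. -54.] rot [-179.9   -0.    31.6] w 0.01277789478724947
```

Emit:
servo_tool([
  [[0, 0, 0.008, 0, 0, 0, 0], [0, 0, 0.016, 0, 0, 0, 0], [0, 0, 0.022, 0, 0, 0, 0], [0, 0, 0.022, 0, 0, 0, 0], [0, 0, 0.022, 0, 0, 0, 0]],
])

```text
time_s: 12.05
tool_pos: [0.4907, -0.1118, 0.0616]
tool_rot: [180.0, -0.0, 31.7]
force: [-0.9, 1.1, 3.0]
grip_width: 0.0131
grasp_force: 25.0
```

```bash
python3 f.py
```

```text
t 12.05 rel 0.48 r 0.0749 z 0.0616 yawerr -0.34 Ft(resist) -1.45 Fr 0.18 Fz 3.03 Mz [0.19 0.06 0.09] q [ 39.  11. -31. 113.   7.  57. -54.] rot [180.   -0.   31.7] w 0.0130881133049879
```

Emit:
servo_tool([
  [[0.0003, -0.0127, 0, 0, 0, 0.0159, 0], [0.0013, -0.0253, 0, 0, 0, 0.0318, 0], [0.0028, -0.0379, 0, 0, 0, 0.0477, 0], [0.005, -0.0503, 0, 0, 0, 0.0637, 0]],
])

```text
time_s: 12.38
tool_pos: [0.4846, -0.0998, 0.0617]
tool_rot: [179.8, -0.1, 20.1]
force: [1.8, -3.6, 0.7]
grip_width: 0.0131
grasp_force: 25.3
```

```bash
python3 f.py
```

```text
t 12.38 rel 0.3 r 0.0748 z 0.0617 yawerr -1.66 Ft(resist) 4.05 Fr -0.32 Fz 0.66 Mz [-0.6  -0.37  0.33] q [ 37.  10. -31. 114.   6.  57. -66.] rot [ 1.798e+02 -1.000e-01  2.010e+01] w 0.01313092704084988
```

Emit:
servo_tool([
  [[0, 0, 0, 0, 0, 0, 0.24], [0, 0, 0, 0, 0, 0, 0.24], [0, 0, 0, 0, 0, 0, 0.24], [0, -0.01, 0, 0, 0, 0, 0.24], [0.0013, -0.025, 0, 0, 0, 0.016, 0.24], [0.0013, -0.038, 0, 0, 0, 0.032, 0.24]],
])

```text
time_s: 12.88
tool_pos: [0.4809, -0.0896, 0.0612]
tool_rot: [179.8, -0.1, 14.3]
force: [3.7, -6.3, -1.1]
grip_width: 0.0208
grasp_force: 3.3
```

```bash
python3 f.py
```

```text
t 12.88 rel 0.155 r 0.0753 z 0.0612 yawerr 0.82 Ft(resist) 7.03 Fr -2.08 Fz -1.13 Mz [-1.2  -0.79  0.06] q [ 36.   9. -31. 115.   6.  57. -73.] rot [ 1.798e+02 -1.000e-01  1.430e+01] w 0.02079007923643006
```

Emit:
servo_tool([
  [[0.0002, -0.01, 0, 0, 0, 0.0127, 0.24], [0.0008, -0.02, 0, 0, 0, 0.0255, 0.24]],
])

```text
time_s: 13.05
tool_pos: [0.4797, -0.0837, 0.0612]
tool_rot: [179.8, -0.1, 9.8]
force: [3.6, -5.4, -0.9]
grip_width: 0.0211
grasp_force: 3.2
```

```bash
python3 f.py
```

```text
t 13.05 rel 0.076 r 0.0753 z 0.0612 yawerr 0.81 Ft(resist) 5.86 Fr -2.7 Fz -0.88 Mz [-1.19 -0.73  0.04] q [ 35.   9. -31. 116.   6.  57. -78.] rot [ 1.798e+02 -1.000e-01  9.800e+00] w 0.021137473945498756
```

Emit:
servo_tool([
  [[0.0003, -0.0127, 0, 0, 0, 0.0159, 0.24], [0.0013, -0.0253, 0, 0, 0, 0.0318, 0.24]],
])

```text
time_s: 13.22
tool_pos: [0.4791, -0.077, 0.0612]
tool_rot: [179.8, -0.2, 4.0]
force: [4.4, -9.9, -2.6]
grip_width: 0.021
grasp_force: 5.3
```

```bash
python3 f.py
```

```text
t 13.22 rel -0.013 r 0.0752 z 0.0612 yawerr 0.18 Ft(resist) 10.18 Fr -3.77 Fz -2.57 Mz [-2.13 -1.01  0.14] q [ 34.   9. -30. 116.   6.  57. -85.] rot [179.8  -0.2   4. ] w 0.020998417777253916
```

Emit:
servo_tool([
  [[0.0001, -0.003, 0, 0, 0, 0.004, 0.24]],
])

```text
time_s: 13.3
tool_pos: [0.4791, -0.0765, 0.0612]
tool_rot: [179.7, -0.2, 3.3]
force: [4.6, -10.4, -2.3]
grip_width: 0.0209
grasp_force: 5.2
```

```bash
python3 f.py
```

```text
t 13.3 rel -0.021 r 0.0752 z 0.0612 yawerr -0.07 Ft(resist) 10.65 Fr -3.98 Fz -2.27 Mz [-2.11 -0.95  0.13] q [ 34.   9. -30. 116.   6.  57. -85.] rot [179.7  -0.2   3.3] w 0.0209146642030263
```

Emit:
servo_tool([
  [[0, -0.003, 0, 0, 0, 0.003, 0.24]],
])

```text
time_s: 13.38
tool_pos: [0.4791, -0.0763, 0.0612]
tool_rot: [179.7, -0.2, 2.8]
force: [4.2, -11.4, -2.9]
grip_width: 0.0206
grasp_force: 5.5
```

```bash
python3 f.py
```

```text
t 13.38 rel -0.023 r 0.0751 z 0.0612 yawerr -0.44 Ft(resist) 11.63 Fr -3.5 Fz -2.86 Mz [-2.26 -1.01  0.13] q [ 34.   9. -30. 116.   6.  57. -86.] rot [179.7  -0.2   2.8] w 0.020646284927991164
```

Emit:
servo_tool([
  [[0, -0.002, 0, 0, 0, 0.002, 0.24], [0, -0.002, 0, 0, 0, 0.002, 0.24]],
])

```text
time_s: 13.55
tool_pos: [0.4791, -0.076, 0.0612]
tool_rot: [179.7, -0.2, 2.5]
force: [5.0, -9.7, -3.4]
grip_width: 0.0209
grasp_force: 5.3
```

```bash
python3 f.py
```

```text
t 13.55 rel -0.027 r 0.0751 z 0.0612 yawerr -0.57 Ft(resist) 9.97 Fr -4.47 Fz -3.42 Mz [-2.17 -1.06  0.1 ] q [ 34.   9. -30. 116.   6.  57. -86.] rot [179.7  -0.2   2.5] w 0.020863878253638037
```

Emit:
servo_tool([
  [[0, 0.005, 0, 0, 0, 0, 0.5], [0, 0.01, 0, 0, 0, 0, 0.6], [0, 0.01, 0, 0, 0, 0, 0.6], [0, 0.01, 0, 0, 0, 0, 0.6], [0, 0.01, 0, 0, 0, 0, 0.6], [0, 0.01, -0.05, 0, 0, 0, 0.6], [0, 0.01, -0.15, 0, 0, 0, 0.6], [0, 0.01, -0.25, 0, 0, 0, 0.6], [0, 0.01, -0.35, 0, 0, 0, 0.6], [0, 0.01, -0.4, 0, 0, 0, 0.6], [0, 0.01, -0.4, 0, 0, 0, 0.6], [0, 0.01, -0.4, 0, 0, 0, 0.6]],
])

```text
time_s: 14.55
tool_pos: [0.4781, -0.0743, 0.1812]
tool_rot: [180.0, -0.0, 2.6]
force: [-0.6, 0.6, -1.1]
grip_width: 0.0523
grasp_force: 0.0
```

Run:
```python
from h import *
from cell import get_obs, eyes
o=get_obs();c=eyes.read_camera("wrist")
s=eyes.read_camera("side");q=eyes.read_camera("scene")
print(o["time_s"],o["tool_pos"],o["force"])
a=cv2.resize(q["frame"][235:325,225:345],(480,360),interpolation=3);b=cv2.resize(c["frame"][:,120:520],(320,384));
im=np.zeros((450,800,3),np.uint8);im[:360,:480]=a;im[:384,480:]=b
cv2.imwrite("pics/w5.png",im[:,:,::-1])
Q=cloud(c,o).reshape(-1,3);f=c["frame"].reshape(-1,3);H=np.array([.5541,-.0720])
r=np.hypot(*(Q[:,:2]-H).T)
m=(Q[:,2]>.07)&(Q[:,2]<.1)&(f.max(1)<70)&(r>.06)&(r<.1)
print(m.sum(),Q[m].mean(0),np.degrees(np.arctan2(*(Q[m].mean(0)[:2]-H)[::-1])))
for F in (Q,cloud(q).reshape(-1,3),cloud(s).reshape(-1,3)):
    m=(abs(F[:,2]-.064)<.004)&(np.hypot(F[:,0]-.547,F[:,1]-.0157)<.028)
    if m.sum()>20: print("resin",m.sum(),F[m].mean(0),cv2.minAreaRect(F[m][:,:2].astype(np.float32)))
```

```text
14.55 [ 0.47807772 -0.07425008  0.18123162] [-0.62808237  0.64668114 -1.10933301]
1101 [ 0.4783053  -0.08337052  0.08401864] -171.46826583894574
resin 1830 [0.54814421 0.01975219 0.06455785] ((0.5479576587677002, 0.0203620083630085), (0.030080704018473625, 0.02443116344511509), 4.700254917144775)
resin 136 [0.54367659 0.01953617 0.06391944] ((0.5447234511375427, 0.018585599958896637), (0.03223671764135361, 0.024785203859210014), 3.473494529724121)
resin 132 [0.54733787 0.01744903 0.0628983 ] ((0.547113299369812, 0.01830880530178547), (0.030039511620998383, 0.025686250999569893), 4.1700310707092285)
```

View pics/w5.png

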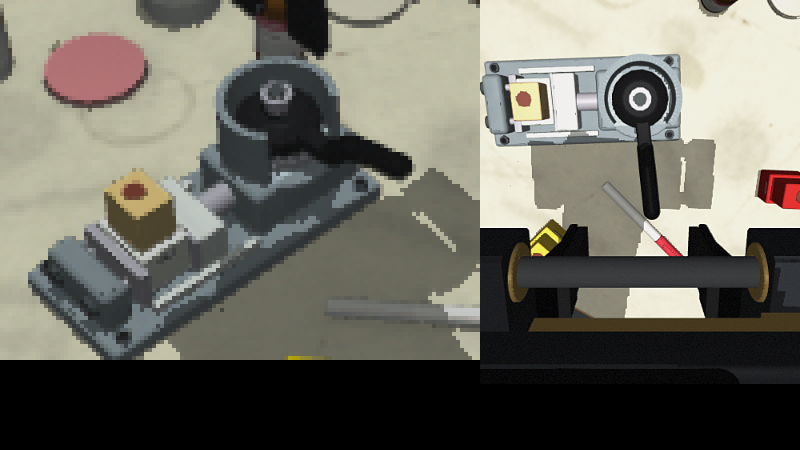

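The picture shows the block upright and square, pressed against the back jaw (left pane 140,205), with the lever down at the same height as before (0.084 m). The gripper is clear of everything, so I'm handing in.

```bash
python3 -c "
from cell import env
print(env.sign_off())"
```

```text
the job is handed in; nothing more can be done
None
```

I handed the job in (no verdict came back): the block stands upright and square on the vise floor, clamped after two lever swings with about 10–11.6 N read at the handle, and the lever is down in its serrations. The arm is clear of everything, no bystander was touched, and it took about 15 s of the 72 s.

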